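# Strip the filter holder: unscrew the tall nut and lay it in the cradle

## Robot

A 6-joint arm with a two-finger parallel gripper is mounted at the origin on the work surface. World frame = base frame: x ahead of the robot, y to its left, z up, the work surface at z = 0. Lengths are in m, angles in rad, forces in N, time in s.
With the tool pointing down it reaches from about 0.25 to 0.725 m from the base axis. Payload 4 kg.
Tool frame: the origin (TCP) lies on the centre line of the jaws, within the pads' length; the fingertips stand 22 mm ahead of it and the grasp point (between the pads) lies 3 mm ahead of it; z points along the fingers, y is the line along which they close (so a half turn about z gives the same grasp; the last joint's range is limited). The gripper opens to 85 mm and grips with 20 to 120 N. Pads are 22 mm wide; open, the fingers measure 114 mm over their backs; the gripper's body (76 mm by 85 mm) begins 54 mm behind the grasp point. The pads swing forward as they close: fully open they stand 13 mm farther back than shut.
Start: joints at [-1.181, 0.241, 0.005, 1.335, 0, 1.571], TCP at [0.19, -0.462, 0.253] pointing down, gripper open.
Joint ranges: [-2.72, 2.72], [-1.05, 1.87], [-1.09, 1.28], [-1.99, 2.15], [-1.42, 1.44], [-3.14, 3.14]. Speed limits (rad/s): [2.79, 2.79, 3.14, 3.14, 3.14, 3.14].

## Interface

Orientations are given as a unit quaternion [x, y, z, w].
In Python, from workcell import bot gives the robot as it stands.
- The arm moves only by the shell command python3 -m inch 'ROWS'. ROWS is JSON, one flat list of numbers, 7 for each row, row after row: the shift along the world's x, y, z in mm, then the turn, a rotation vector about the world's x, y, z in rad, then the opening in per cent of the stroke, from 0 (shut) to 100 (fully open). A call has 1 to 8 rows; each row is the pose to reach, as a shift and turn from the pose commanded when the call began; what a row does not reach only later rows make up. A row lasts 1/12 s, in which the tool goes at most 41.7 mm and 7.16 degrees, less where a joint would pass 70% of its speed; a pose out of reach is approached as far as the arm can. A call with a gripper value outside its range is refused whole. The fingers move at their own pace and stop on an object; the grip force is fixed at half the most. Time passes only in rows, so rows that repeat a pose let the fingers close. It gives the time, the measured TCP pose, the force, the opening and the grip force at its end, in the units of the state.
- bot.get_obs(): the state, without advancing time (a new reading comes with each control period).
- bot.camera(name): name is "scene" or "top"; returns the picture (384x512x3 uint8, blue, green, red); there is no depth.
- bot.camera_info(name): a dict with "intrinsics" (3x3 intrinsics, pixels), "camera_from_world" (4x4, takes a point from world to camera coordinates). Camera axes: x right, y down, z forward; pixel columns grow to the right and rows downward; lengths in m; the calibration is good to about 2 mm. A picture is of the moment at which its call begins. camera_info takes no time and is no camera call.
- bot.job_done(): hands the job in; it is judged then, once.
Trained networks look in the newest picture that a camera, given by its name, has taken for a name from the list of things; names that differ only in an ending like _2 or _b are one class to them, and where a whole thing is asked for, a point or a joint stands for the part that bears it (a point fixed in the world has none). Each returns a list of dicts, best first, with "confidence" (0 to 1); they miss things now and then, are a little off and sometimes report something else, mostly with a low value. They report only what shows in the picture. A call takes as long as a camera call. They do not tell look-alikes from the thing itself.
- bot.silhouettes(camera, target): "mask" (384x512 bool, what is visible of it) and "uv" ([column, row] in pixels, amid what is visible of it).
- bot.spot_point(camera, target): "uv" ([column, row] in pixels: a listed point, or the origin of a listed thing).
The state is a dict: "clock": time; "joint_pos": joint angles; "joint_vel": joint speeds; "tau": joint torques, N m; "eef_pos": TCP position; "tool_rot": TCP orientation; "ft_force": force on the tool from outside, world axes, zero at the start; "ft_torque": the same for the moment, N m; "grip_width": finger opening in m; "grasp_force": force on a finger pad.
Only numpy, scipy, OpenCV 4.12 (cv2) and the standard library are available. Lean on these libraries where they do the work, as an engineer would, in place of code of your own. Each camera call takes 0.05 s, during which the arm holds its last target. There are 200 camera calls.

## Task

Unscrew the tall square nut from the filter holder's stud, without forcing it, and lift it off once it is free. Stand it upright on the bench against the near edge of the black rubber mat and let go, then tip it over onto the mat so that it lies on its side by itself. Pick it up again by its sides and lay it level in the two saddles of the cradle, centred, and knock over neither the glass beaker nor the amber jar.

Things in the scene. Friction and masses are not known exactly. Their poses are not given: they have to be found in the camera images.
- nut: Tall square aluminium nut, 44 x 44 mm, 100 mm tall, about 0.3 kg, flats along its own x and y, screwed down on the seat of the filter holder. Origin: centre of its open lower end; z points to its closed top. Right-hand thread: it unscrews anticlockwise seen from above, easily, rising 20 mm per full turn, 5 mm per quarter turn, with 1 mm or more of axial play either way.
- nut_mid (a point): The middle of the nut, on its axis, 50 mm above its lower end, within 10 mm of its centre of mass; axes as the nut. The nut is hollow from below: 33 mm square bore 35 mm deep with two small lugs that run in the thread, then a 21 mm square guide bore up to 80 mm.
- holder: Filter holder, fixed, upright: base plate 130 x 110 x 12 mm, round steel housing 100 mm across, flat top 50 mm above the bench. An upright stud, threaded 28 mm across below and plain 18 mm across above, stands in its centre, 52 mm above that top (102 mm above the bench), hidden in the nut at the start. Origin: centre of its underside, on the bench and on the stud's axis.
- seat (a point): Centre of the holder's flat top, 50 mm above the bench, on the stud's axis: the nut stands on it at the start. The nut comes free after 2.2 to 2.9 rad of turning from its start; two quarter turns always free it and a little more does no harm. Once free it lifts straight off, and its lower end must rise 54 mm above this point to pass over the stud.
- mat: Raised black rubber mat, fixed flat on the bench, 150 x 150 mm and 8 mm thick. Origin: centre of its underside. Its own x axis points away from the robot, within about 17 degrees.
- mat_edge (a point): Middle of the mat's near edge (its -x edge), at bench level, axes as the mat. The 8 mm step is the stop: standing against it the nut's axis is 22 mm from here on the -x side. Pushed by its top along +x the nut pivots on the step, falls over by itself past about 30 degrees and lies on the mat, its axis 30 mm above the bench and its top end away from the robot.
- cradle: Cradle, fixed to the bench: steel plate 100 x 90 x 8 mm with two white saddles centred 36 mm either side of the origin along its own x axis, each 12 mm thick (60 mm clear between them). The nut lies across both, its axis along the cradle's x axis, either end first. Origin: centre of its underside.
- bed (a point): Centre of the cradle at the height of the saddle seats, 30 mm above the bench. The seats are 52 mm wide between horns that rise to 48 mm above the bench, with flared tips above them up to 60 mm. The axis of the nut lying in it is 22 mm above this point, 52 mm above the bench.
- beaker: Loose open glass beaker, 68 mm across, 70 mm tall, a bystander beside the mat's far half. Origin: centre of its underside, z axis up.
- flask: Loose amber glass jar with a white cap, 60 mm across, 70 mm tall, a bystander on the other side of the mat. Origin: centre of its underside, z axis up.
Mind the look-alikes: they are no part of the job. Leave any yellow look-alike of the cradle alone. Several things have the shape of the mat; the one meant has the colours described above.

How it is judged:
On the way, in this order (a step that is already met when the one before it is completed fails the run):
1. the nut is off the stud: upright and its lower end lifted more than 55 mm above its seat (z of nut in the frame of holder above 0.105 m and angle between nut's own z axis and vertical below 0.3 rad), for 0.1 s.
2. the nut stands by itself, upright on the bench, released, against the mat's near edge (within 20 mm of it) (angle between nut's own z axis and vertical below 0.1 rad and height (world z) of nut below 0.005 m and x of nut in the frame of mat between -0.12 and -0.09 m and y of nut in the frame of mat between -0.06 and 0.06 m and contact force between the fingers and nut below 0.05 N), for 0.2 s.
3. the nut lies on its side on the mat, released (angle between nut's own z axis and vertical between 1.4 and 1.74 rad and x of nut_mid in the frame of mat between -0.08 and 0.07 m and y of nut_mid in the frame of mat between -0.075 and 0.075 m and height (world z) of nut_mid below 0.036 m and contact force between the fingers and nut below 0.05 N), for 0.2 s.
At the end, for the whole second after the job is handed in: The nut lies level in both saddles of the cradle (axis along the cradle's x axis within 0.15 rad and level within 0.07 rad), its middle within 15 mm of the cradle's centre lengthwise and 7 mm sideways and 48 to 56 mm above the cradle's underside, at rest and released (angle between the z axis of nut and the x axis of cradle, either way round below 0.15 rad and angle between nut's own z axis and vertical between 1.5 and 1.64 rad and x of nut_mid in the frame of cradle between -0.015 and 0.015 m and y of nut_mid in the frame of cradle between -0.007 and 0.007 m and z of nut_mid in the frame of cradle between 0.048 and 0.056 m and linear speed of nut below 0.02 m/s and contact force between the fingers and nut below 0.05 N); the robot touches nothing.
It fails at once if the nut is forced on its thread or seat (more than 60 N between nut and filter holder) (contact force between nut and holder above 60 N).
It fails at once if the beaker or the amber jar is knocked over (angle between any of beaker, flask's own z axis and vertical above 0.5 rad).
It also fails if it takes over 72 s, if anything falls off the work surface, if the arm or the gripper's body presses on something with over 40 N, if the wrist force passes 120 N, or if a joint passes its speed limit or range.

## Working session

There is one attempt and no reset: what is moved stays moved. The work goes in short steps, Python scripts to look and compute and a shell command to move; the robot and the scene stay as the last step left them, time stands still between calls to the robot, and variables do not carry over. Pictures are saved under pics/ and viewed, at most 10 in all, crops included, and the job is handed in when it is done.

```bash
mkdir -p pics; ls
cat > h.py <<'E'
import numpy as np, cv2
from workcell import bot
def ray(cam,uv):
    i=bot.camera_info(cam);K=np.array(i["intrinsics"]);T=np.array(i["camera_from_world"])
    R,t=T[:3,:3],T[:3,3]; return -R.T@t, R.T@np.linalg.inv(K)@np.array([uv[0],uv[1],1.])
def at(cam,uv,z):
    c,d=ray(cam,uv); return c+d*(z-c[2])/d[2]
def px(cam,p):
    i=bot.camera_info(cam);K=np.array(i["intrinsics"]);T=np.array(i["camera_from_world"])
    q=K@(T[:3,:3]@np.array(p)+T[:3,3]); return q[:2]/q[2]
E
python3 - <<'E'
from h import *
a=bot.camera("scene");b=bot.camera("top")
cv2.imwrite("pics/a.png",np.vstack([cv2.resize(a,(0,0),fx=1,fy=1)]));cv2.imwrite("pics/b.png",b)
for cam in("scene","top"):
    print(cam,ray(cam,(256,192))[0].round(3))
    for n,z in(("nut",.05),("nut_mid",.1),("holder",0),("seat",.05),("mat",0),("mat_edge",0),("cradle",0),("bed",.03),("beaker",0),("flask",0)):
        for r in bot.spot_point(cam,n)[:3]:
            print(n,np.round(r["uv"]),round(r["confidence"],2),at(cam,r["uv"],z).round(3))
o=bot.get_obs();print(o["clock"],o["tool_rot"],o["eef_pos"])
E
```

```text
pics
scene [0.865 0.574 0.707]
nut [227. 167.] 0.82 [ 0.507 -0.233  0.05 ]
nut_mid [230. 151.] 0.7 [ 0.498 -0.231  0.1  ]
holder [231. 176.] 0.98 [ 0.489 -0.247  0.   ]
seat [231. 164.] 0.87 [ 0.493 -0.237  0.05 ]
mat [223. 241.] 0.7 [ 0.62  -0.027  0.   ]
mat [195. 140.] 0.61 [ 0.511 -0.476  0.   ]
mat [342. 290.] 0.48 [ 0.456  0.229 -0.   ]
mat_edge [251. 230.] 0.85 [ 0.543 -0.026 -0.   ]
mat_edge [215. 137.] 0.67 [ 0.443 -0.462  0.   ]
mat_edge [250. 313.] 0.43 [0.657 0.181 0.   ]
cradle [403. 270.] 0.86 [0.298 0.253 0.   ]
cradle [227. 165.] 0.68 [ 0.477 -0.303  0.   ]
cradle [341. 291.] 0.56 [ 0.459  0.23  -0.   ]
bed [343. 283.] 0.95 [0.459 0.23  0.03 ]
bed [232. 179.] 0.65 [ 0.509 -0.2    0.03 ]
bed [407. 263.] 0.6 [0.301 0.257 0.03 ]
beaker [251. 316.] 0.84 [0.659 0.187 0.   ]
beaker [254. 229.] 0.43 [ 0.536 -0.024  0.   ]
flask [185. 207.] 0.95 [ 0.658 -0.186  0.   ]
top [ 0.407 -0.078  0.955]
nut [316. 184.] 0.88 [ 0.493 -0.238  0.05 ]
nut [161. 126.] 0.65 [0.642 0.154 0.05 ]
nut_mid [322. 180.] 0.94 [ 0.498 -0.242  0.1  ]
holder [314. 185.] 0.57 [ 0.497 -0.242  0.   ]
seat [316. 184.] 0.9 [ 0.495 -0.238  0.05 ]
mat [236. 139.] 0.73 [ 0.62  -0.035  0.   ]
mat_edge [400. 208.] 0.89 [ 0.436 -0.468  0.   ]
mat_edge [232. 168.] 0.79 [ 0.543 -0.024  0.   ]
cradle [138. 199.] 0.88 [0.46  0.223 0.   ]
cradle [129. 262.] 0.86 [0.298 0.242 0.   ]
bed [122. 264.] 0.94 [0.296 0.249 0.03 ]
bed [131. 200.] 0.71 [0.456 0.23  0.03 ]
beaker [160. 126.] 0.94 [0.656 0.167 0.   ]
flask [292. 126.] 0.81 [ 0.655 -0.185  0.   ]
1.1 [ 9.81073617e-01  1.93635115e-01 -6.33013362e-06  1.29845175e-06] [ 0.18999699 -0.46250049  0.25330517]
```

View pics/a.png

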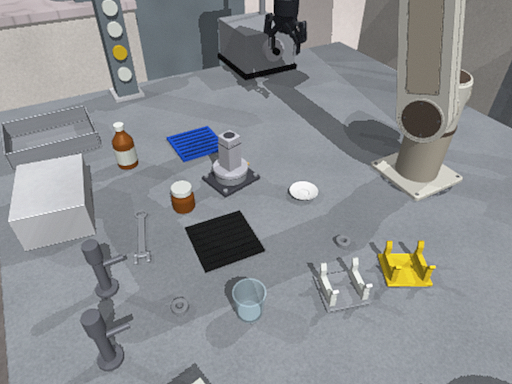

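```bash
python3 -c "
import cv2
b=cv2.imread('pics/b.png');cv2.imwrite('pics/c.png',cv2.resize(b[80:300,80:440],(0,0),fx=2.2,fy=2.2,interpolation=cv2.INTER_CUBIC))"
```

```text
(no output)
```

View pics/c.png

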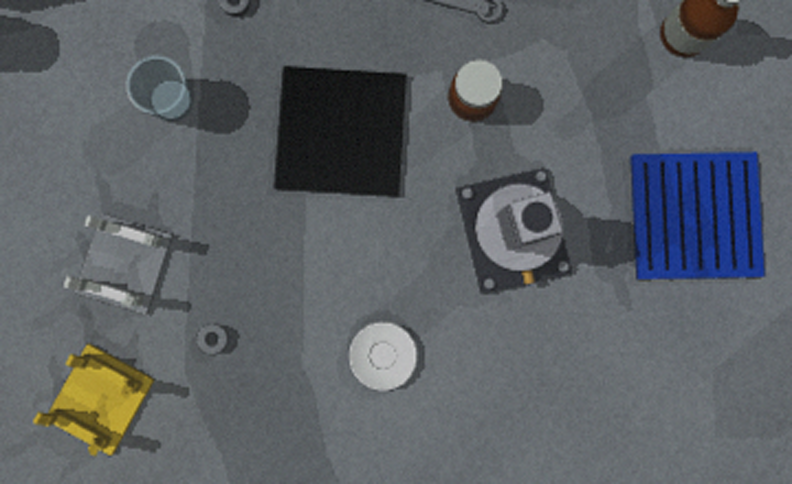

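Scene picture: the black mat is at (225,240), its look-alike the blue mat at (195,145). The white cradle is at (342,285) and the yellow look-alike at (405,268). The nut is at (229,150), the jar at (182,197) and the beaker at (249,300). I choose the black mat and the white cradle. Next come the yaws and a close crop of the nut and cradle.

Run:
```python
from h import *
b=bot.camera("top")
g=b.max(2)
m=np.zeros_like(g);m[100:180,195:275]=(g[100:180,195:275]<45)*255
n,l,s,_=cv2.connectedComponentsWithStats(m);k=1+s[1:,4].argmax();c=np.argwhere(l==k)[:,::-1].astype(np.float32)
P=cv2.boxPoints(cv2.minAreaRect(c));print(s[k])
W=np.array([at("top",p,.008)[:2] for p in P]);print("mat",W.round(3).tolist(),W.mean(0).round(4))
for n_ in("cradle","nut","holder","beaker","flask"):
    for r in bot.silhouettes("top",n_)[:3]:
        c=np.argwhere(r["mask"])[:,::-1].astype(np.float32);R=cv2.minAreaRect(c)
        print(n_,round(r["confidence"],2),np.round(r["uv"]),[np.round(x,1) for x in R])
A=cv2.resize(b[150:215,285:350],(390,390),interpolation=cv2.INTER_CUBIC)
B=cv2.resize(b[165:230,100:165],(390,390),interpolation=cv2.INTER_CUBIC)
cv2.imwrite("pics/d.png",np.hstack([A,B]))
```

```text
[ 205  110   60   59 3122]
mat [[0.548, 0.048], [0.698, 0.039], [0.688, -0.111], [0.538, -0.1]] [ 0.6181 -0.0309]
cradle 0.79 [125. 264.] [array([122.2, 261.7]), array([38.9, 43.1]), np.float64(28.6)]
cradle 0.73 [136. 200.] [array([133.1, 198.7]), array([39.8, 39.2]), np.float64(18.4)]
nut 0.97 [319. 183.] [array([319.9, 180. ]), array([20.6, 26.9]), np.float64(74.1)]
holder 0.62 [308. 191.] [array([313.2, 184.4]), array([50.3, 43.2]), np.float64(76.3)]
beaker 0.68 [154. 120.] [array([152.8, 119.9]), array([31.8, 25.9]), np.float64(26.6)]
flask 0.97 [295. 124.] [array([295.5, 121. ]), array([26., 23.]), np.float64(90.0)]
flask 0.65 [318. 181.] [array([320. , 180.1]), array([22.2, 27.6]), np.float64(73.3)]
```

View pics/d.png

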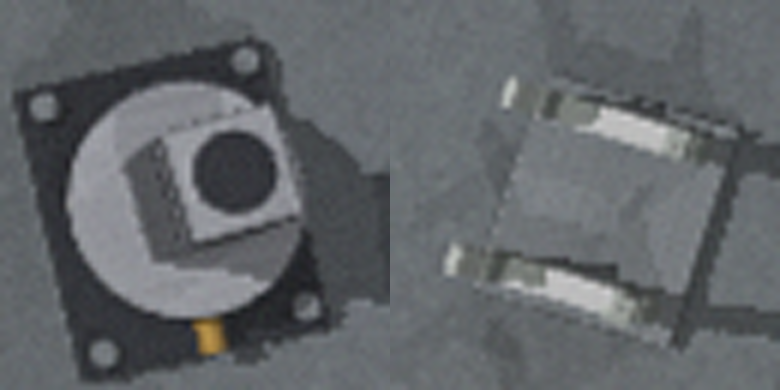

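The crops confirm the aluminium nut on its holder at about (323,179), top face turned about 15°, and the white cradle at about (133,199), turned about 17°.

Run:
```python
from h import *
C=[(162,138),(270,105),(302,217),(192,243)]
W=np.array([at("top",(285+u/6,150+v/6),.15)[:2] for u,v in C]);print("nut",W.mean(0).round(4),[np.degrees(np.arctan2(*(W[(i+1)%4]-W[i])[::-1])).round(1) for i in range(4)],[np.linalg.norm(W[(i+1)%4]-W[i]).round(4) for i in range(4)])
Hc=[(15,92),(262,40),(328,322),(85,380)]
W=np.array([at("top",(285+u/6,150+v/6),.012)[:2] for u,v in Hc]);print("holder",W.mean(0).round(4),[np.degrees(np.arctan2(*(W[(i+1)%4]-W[i])[::-1])).round(1) for i in range(4)])
f=lambda u,v,z:at("top",(100+u/6,165+v/6),z)[:2]
# plate right edge, saddle ends (horn tips z .06) and seat whites z .03
a,b=f(350,140,.008),f(290,343,.008);print("edge",a,b,np.degrees(np.arctan2(*(a-b)[::-1])),np.linalg.norm(a-b))
a,b=f(118,92,.058),f(62,260,.058);print("tips",a,b,np.degrees(np.arctan2(*(a-b)[::-1])),np.linalg.norm(a-b))
a,b=f(246,126,.03),f(186,290,.03);print("seats",a,b,(a+b)/2,np.degrees(np.arctan2(*(a-b)[::-1])),np.linalg.norm(a-b))
o=bot.get_obs();from scipy.spatial.transform import Rotation as R
print(R.from_quat(o["tool_rot"]).as_matrix().round(3))
```

```text
nut [ 0.4952 -0.2373] [np.float64(-73.1), np.float64(-165.3), np.float64(103.1), np.float64(14.9)] [np.float64(0.0424), np.float64(0.0434), np.float64(0.0422), np.float64(0.0406)]
holder [ 0.4963 -0.2387] [np.float64(-78.2), np.float64(-168.1), np.float64(103.2), np.float64(12.9)]
edge [0.48795708 0.16768335] [0.39992077 0.19186858] -15.361274715830323 0.0912979617463048
tips [0.50389488 0.25098136] [0.43455313 0.27194575] -16.82186756551118 0.07244158394748096
seats [0.49219435 0.20636394] [0.42256272 0.23006514] [0.45737854 0.21821454] -18.79753471020599 0.07355481479285439
[[ 0.925  0.38   0.   ]
 [ 0.38  -0.925 -0.   ]
 [-0.     0.    -1.   ]]
```

```bash
python3 -m inch '[150,110,-10,0,0,-0.07,100, 150,110,-10,0,0,-0.07,100,150,110,-10,0,0,-0.07,100,150,110,-10,0,0,-0.07,100,150,110,-10,0,0,-0.07,100,290,215,-23,0,0,-0.154,100,290,215,-23,0,0,-0.154,100,290,215,-23,0,0,-0.154,100]'; python3 -m inch '[0,0,0,0,0,0,100]'
```

```text
clock: 2.07
eef_pos: [0.441, -0.2765, 0.2342]
tool_rot: [0.993, 0.117, 0.0, 0.0]
ft_force: [0.6, -0.8, -0.0]
grip_width: 0.0854
grasp_force: 0.0
clock: 2.15
eef_pos: [0.4447, -0.2733, 0.2333]
tool_rot: [0.993, 0.122, 0.001, -0.001]
ft_force: [-0.1, -0.6, -0.0]
grip_width: 0.0856
grasp_force: 0.0
```

```bash
python3 -m inch '[25,18,0,0,0,-0.01,100,51,35,0,0,0,-0.01,100,51,35,0,0,0,-0.01,100,51,35,-30,0,0,-0.01,100,51,35,-30,0,0,-0.01,100]'
python3 - <<'E'
from h import *
from scipy.spatial.transform import Rotation as R
a=bot.camera("scene");b=bot.camera("top")
A=cv2.resize(a[90:210,170:290],(400,400),interpolation=cv2.INTER_CUBIC)
B=cv2.resize(b[140:230,270:360],(400,400),interpolation=cv2.INTER_CUBIC)
cv2.imwrite("pics/e.png",np.hstack([A,B]))
o=bot.get_obs();print(o["eef_pos"],R.from_quat(o["tool_rot"]).as_matrix().round(3))
E
```

```text
clock: 2.57
eef_pos: [0.4885, -0.2413, 0.1997]
tool_rot: [0.994, 0.113, -0.003, -0.002]
ft_force: [-1.1, 0.1, -1.6]
grip_width: 0.0853
grasp_force: 0.0
[ 0.48927572 -0.24246926  0.20306908] [[ 0.975  0.224 -0.004]
 [ 0.224 -0.975  0.002]
 [-0.003 -0.002 -1.   ]]
```

View pics/e.png

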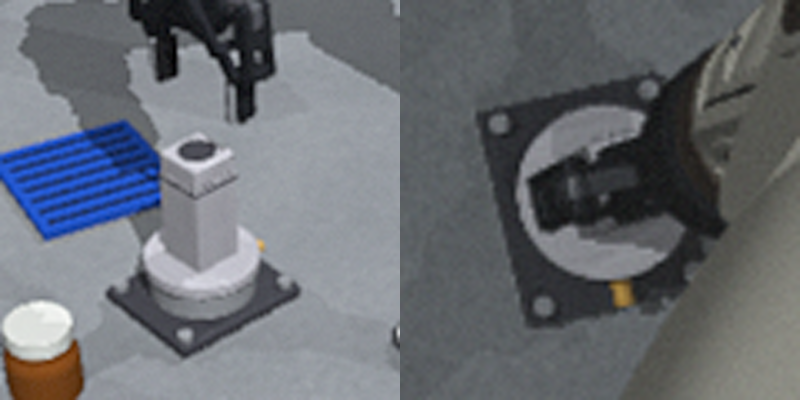

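Scene crop: the open jaws hang above the nut's top at px (229,135), one finger on either side of it. Next I let the arm settle and read the offset.

```bash
python3 -m inch '[0,0,0,0,0,0,100,0,0,0,0,0,0,100]'
```

```text
clock: 2.83
eef_pos: [0.4909, -0.2435, 0.2054]
tool_rot: [0.994, 0.112, 0.001, 0.001]
ft_force: [0.1, -0.6, 0.8]
grip_width: 0.0855
grasp_force: 0.0
```

```bash
python3 -m inch '[5,5,-15,0,0,0.01,100,5,5,-35,0,0,0.01,100,5,5,-55,0,0,0.01,100,5,5,-70,0,0,0.01,100,5,5,-77,0,0,0.01,100,5,5,-77,0,0,0.01,100,5,5,-77,0,0,0.01,100]'
```

```text
clock: 3.42
eef_pos: [0.4961, -0.2382, 0.1279]
tool_rot: [0.993, 0.117, 0.0, 0.0]
ft_force: [-0.0, 0.2, 0.8]
grip_width: 0.0854
grasp_force: 0.0
```

```bash
python3 -m inch '[0,0,0,0,0,0,60,0,0,0,0,0,0,40,0,0,0,0,0,0,30,0,0,0,0,0,0,20,0,0,0,0,0,0,20,0,0,0,0,0,0,20]'
```

```text
clock: 3.92
eef_pos: [0.4963, -0.2378, 0.1282]
tool_rot: [0.993, 0.118, 0.001, 0.0]
ft_force: [-1.0, 1.8, 5.5]
grip_width: 0.0434
grasp_force: 60.5
```

```bash
python3 -m inch '[0,0,0.4,0,0,0.12,20,0,0,0.8,0,0,0.24,20,0,0,1.2,0,0,0.36,20,0,0,1.5,0,0,0.48,20,0,0,1.9,0,0,0.6,20,0,0,2.3,0,0,0.72,20,0,0,2.7,0,0,0.84,20,0,0,3.1,0,0,0.96,20]'
```

```text
clock: 4.58
eef_pos: [0.4962, -0.2378, 0.13]
tool_rot: [0.825, 0.565, 0.0, 0.0]
ft_force: [0.9, -0.5, -1.5]
grip_width: 0.0438
grasp_force: 60.2
```

Smooth and low force; continue.

```bash
python3 -m inch '[0,0,0.4,0,0,0.12,20,0,0,0.8,0,0,0.24,20,0,0,1.2,0,0,0.36,20,0,0,1.5,0,0,0.48,20,0,0,1.9,0,0,0.6,20,0,0,2.3,0,0,0.72,20,0,0,2.7,0,0,0.84,20,0,0,3.1,0,0,0.96,20]'
```

```text
clock: 5.25
eef_pos: [0.497, -0.2375, 0.1332]
tool_rot: [0.47, 0.882, 0.001, 0.001]
ft_force: [3.2, -0.0, -2.4]
grip_width: 0.0436
grasp_force: 60.3
```

```bash
python3 -m inch '[0,0,0.4,0,0,0.12,20,0,0,0.8,0,0,0.24,20,0,0,1.2,0,0,0.36,20,0,0,1.5,0,0,0.48,20,0,0,1.9,0,0,0.6,20,0,0,2.3,0,0,0.72,20,0,0,2.7,0,0,0.84,20,0,0,3.1,0,0,0.96,20]'
```

```text
clock: 5.92
eef_pos: [0.4976, -0.2376, 0.1363]
tool_rot: [0.01, 1.0, 0.0, 0.002]
ft_force: [5.5, 0.2, -3.2]
grip_width: 0.0435
grasp_force: 60.5
```

```bash
python3 -m inch '[0,0,0.4,0,0,0.12,20,0,0,0.8,0,0,0.24,20,0,0,1,0,0,0.32,20,0,0,1,0,0,0.32,20,0,0,1,0,0,0.32,20]'; python3 -c "
from h import *
o=bot.get_obs();print(o['joint_pos'],o['ft_torque'])"
```

```text
clock: 6.33
eef_pos: [0.4978, -0.2374, 0.1375]
tool_rot: [-0.147, 0.989, 0.0, 0.002]
ft_force: [4.6, 1.3, -3.0]
grip_width: 0.0437
grasp_force: 60.7
[-0.4462958   0.41405879 -0.0611133   1.09217158  0.00236626 -0.74085618] [ 0.21763046 -1.22820831 -0.04391631]
```

```bash
python3 -m inch '[0,0,2,0,0,0,20,0,0,5,0,0,0,20,0,0,12,0,0,0,20,0,0,22,0,0,0,20,0,0,34,0,0,0,20,0,0,48,0,0,0,20,0,0,62,0,0,0,20,0,0,75,0,0,0,20]'
```

```text
clock: 7.0
eef_pos: [0.495, -0.2375, 0.2122]
tool_rot: [-0.146, 0.989, 0.0, -0.001]
ft_force: [0.3, -0.2, -2.2]
grip_width: 0.0433
grasp_force: 61.8
```

```bash
python3 -m inch '[0,0,0,0,0,0,20,0,0,0,0,0,0,20,0,0,0,0,0,0,20]'
python3 - <<'E'
from h import *
a=bot.camera("scene")
cv2.imwrite("pics/f.png",cv2.resize(a[70:230,150:330],(720,640))[:600])
for n in("nut","nut_mid"):
    for r in bot.spot_point("scene",n)[:2]: print(n,r["uv"],r["confidence"],at("scene",r["uv"],.18 if n!="nut" else .13))
E
```

```text
clock: 7.25
eef_pos: [0.495, -0.2374, 0.2111]
tool_rot: [-0.146, 0.989, 0.001, -0.001]
ft_force: [0.5, -0.4, -2.0]
grip_width: 0.0438
grasp_force: 61.9
nut [228.9, 139.9] 0.94 [ 0.49409283 -0.24096937  0.13      ]
nut [232.3, 126.1] 0.28 [ 0.45410852 -0.30104346  0.13      ]
nut_mid [232.0, 128.1] 0.56 [ 0.49482082 -0.21665388  0.18      ]
```

View pics/f.png

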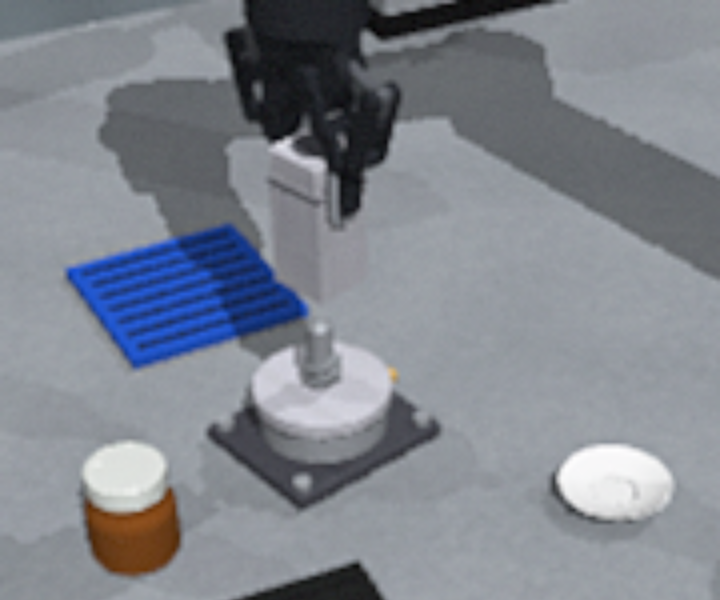

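The nut is off, its lower end at (320,300) clear above the stud tip at (318,325). Next it goes over the place at the mat's near edge.

```bash
python3 -m inch '[3,25,0,0,0,-0.06,20,6,60,0,0,0,-0.12,20,10,95,0,0,0,-0.18,20,14,130,0,0,0,-0.24,20,18,165,0,0,0,-0.3,20,21,195,0,0,0,-0.36,20,23,210,0,0,0,-0.36,20,23,213,0,0,0,-0.36,20]'
```

```text
clock: 8.07
eef_pos: [0.5186, -0.0217, 0.2117]
tool_rot: [0.031, 1.0, 0.0, -0.001]
ft_force: [0.6, -1.2, -2.5]
grip_width: 0.0437
grasp_force: 61.9
```

```bash
python3 -m inch '[0,0,-20,0,0,0,20,0,0,-45,0,0,0,20,0,0,-70,0,0,0,20,0,0,-90,0,0,0,20,0,0,-105,0,0,0,20,0,0,-110,0,0,0,20,0,0,-110,0,0,0,20,0,0,-110,0,0,0,20]'
python3 - <<'E'
from h import *
a=bot.camera("scene");b=bot.camera("top")
A=cv2.resize(a[160:280,170:290],(400,400),interpolation=cv2.INTER_CUBIC)
B=cv2.resize(b[110:210,190:290],(400,400),interpolation=cv2.INTER_CUBIC)
cv2.imwrite("pics/g.png",np.hstack([A,B]))
for r in bot.spot_point("scene","nut")[:2]: print(r["uv"],r["confidence"],at("scene",r["uv"],.022))
from scipy.spatial.transform import Rotation as R
o=bot.get_obs();print(o["eef_pos"],R.from_quat(o["tool_rot"]).as_matrix().round(3))
E
```

```text
clock: 8.73
eef_pos: [0.5189, -0.0252, 0.1026]
tool_rot: [0.033, 0.999, -0.0, -0.0]
ft_force: [0.5, -0.1, -2.9]
grip_width: 0.0434
grasp_force: 61.8
[259.6, 218.0] 0.86 [ 0.5140582  -0.03320704  0.022     ]
[ 0.51982487 -0.02497444  0.10367551] [[-0.998  0.066  0.003]
 [ 0.066  0.998 -0.   ]
 [-0.003 -0.    -1.   ]]
```

View pics/g.png

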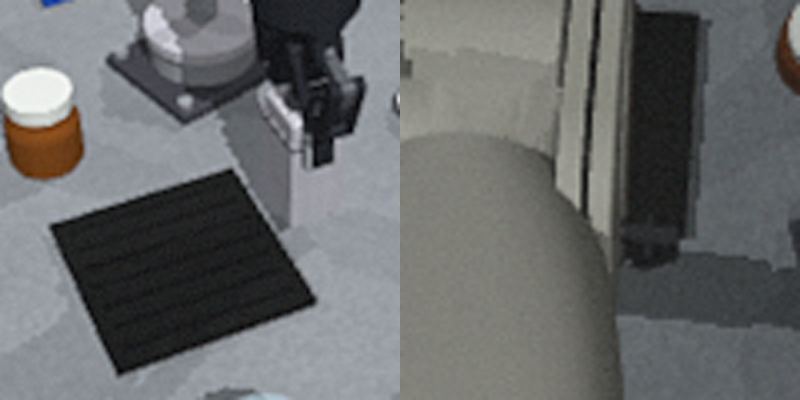

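The nut hangs just short of the mat's near edge, its lower near corner at scene px (257,230), square to the edge. I lower it to the bench.

```bash
python3 -m inch '[-1,0,-8,0,0,0,20,-1,0,-16,0,0,0,20,-1,0,-20,0,0,0,20,-1,0,-22,0,0,0,20,-1,0,-22,0,0,0,20]'
```

```text
clock: 9.3
eef_pos: [0.517, -0.0246, 0.0794]
tool_rot: [0.033, 0.999, 0.0, -0.001]
ft_force: [-0.5, 0.4, -3.1]
grip_width: 0.0436
grasp_force: 61.8
```

```bash
python3 -m inch '[0,0,-1,0,0,0,20,0,0,-2,0,0,0,20,0,0,-2,0,0,0,20]'
```

```text
clock: 9.55
eef_pos: [0.518, -0.0247, 0.0784]
tool_rot: [0.033, 0.999, -0.0, 0.0]
ft_force: [0.5, -0.6, -2.6]
grip_width: 0.0435
grasp_force: 62.0
```

```bash
python3 -m inch '[0,0,-0.7,0,0,0,20,0,0,-1.3,0,0,0,20,0,0,-1.3,0,0,0,20]'
```

```text
clock: 9.8
eef_pos: [0.5182, -0.0248, 0.0782]
tool_rot: [0.033, 0.999, -0.0, 0.001]
ft_force: [-2.1, -1.0, 4.3]
grip_width: 0.0434
grasp_force: 62.7
```

On the bench (force changed from −3 to +4 N). Release.

```bash
python3 -m inch '[0,0,0,0,0,0,55,0,0,0,0,0,0,60,0,0,0,0,0,0,75,0,0,0,0,0,0,90,0,0,0,0,0,0,100,0,0,0,0,0,0,100,0,0,0,0,0,0,100]'
```

```text
clock: 10.38
eef_pos: [0.5177, -0.0247, 0.077]
tool_rot: [0.033, 0.999, -0.0, -0.0]
ft_force: [1.1, -0.6, 0.5]
grip_width: 0.0854
grasp_force: 0.0
```

```bash
python3 -m inch '[0,0,15,0,0,0,100,0,0,40,0,0,0,100,0,0,70,0,0,0,100,0,0,95,0,0,0,100,0,0,110,0,0,0,100,0,0,110,0,0,0,100]'
python3 - <<'E'
from h import *
a=bot.camera("scene")
cv2.imwrite("pics/i.png",cv2.resize(a[130:290,160:320],(560,560),interpolation=cv2.INTER_CUBIC))
c=px("scene",[0.541,-.0045,0]);print(c,(c-[160,130])*3.5)
E
```

```text
clock: 10.88
eef_pos: [0.5202, -0.0248, 0.1911]
tool_rot: [0.033, 0.999, -0.0, 0.004]
ft_force: [0.6, 0.7, 0.6]
grip_width: 0.0855
grasp_force: 0.0
[255.71265488 235.0882467 ] [334.99429209 367.80886346]
```

View pics/i.png

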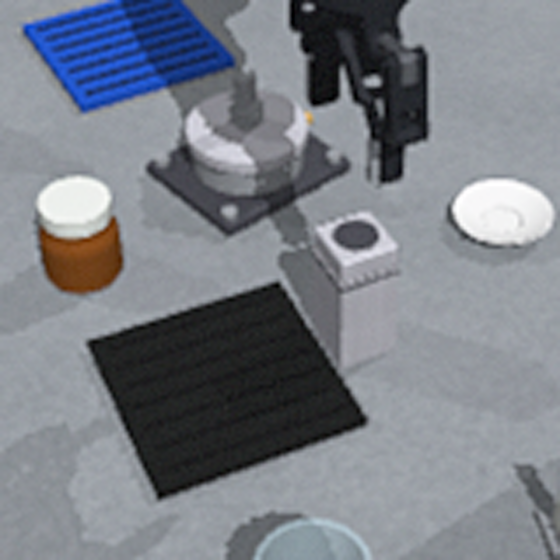

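The nut stands upright and released against the mat's near edge, base corner at crop (340,370) where predicted. Next I shut the fingers, go behind it and push its top.

```bash
python3 -m inch '[-35,2,0,0,0,0,60,-75,4,0,0,0,0,20,-95,6,-10,0,0,0,0,-95,6,-40,0,0,0,0,-95,6,-70,0,0,0,0,-95,6,-90,0,0,0,0,-95,6,-94,0,0,0,0,-95,6,-94,0,0,0,0]'
```

```text
clock: 11.6
eef_pos: [0.4204, -0.0186, 0.0909]
tool_rot: [0.033, 0.999, 0.0, -0.003]
ft_force: [0.1, -0.0, -0.4]
grip_width: 0.0004
grasp_force: 0.0
```

```bash
python3 -m inch '[15,-1,0,0,0,0,0,30,-2,0,0,0,0,0,40,-3,0,0,0,0,0,48,-3,0,0,0,0,0,54,-3,0,0,0,0,0,60,-4,0,0,0,0,0,66,-4,0,0,0,0,0,70,-5,0,0,0,0,0]'
```

```text
clock: 12.27
eef_pos: [0.493, -0.0236, 0.0932]
tool_rot: [0.033, 0.999, 0.0, -0.0]
ft_force: [-0.6, -0.3, 0.7]
grip_width: -0.0005
grasp_force: 0.4
```

```bash
python3 -m inch '[6,0,0,0,0,0,0,13,-1,0,0,0,0,0,20,-1,0,0,0,0,0,27,-2,0,0,0,0,0,34,-2,0,0,0,0,0,40,-3,0,0,0,0,0,45,-3,0,0,0,0,0,45,-3,0,0,0,0,0]'
```

```text
clock: 12.93
eef_pos: [0.539, -0.0268, 0.093]
tool_rot: [0.033, 0.999, 0.0, 0.001]
ft_force: [-0.1, -0.6, 0.5]
grip_width: 0.0001
grasp_force: 0.0
```

```bash
python3 -m inch '[0,0,0,0,0,0,0,0,0,0,0,0,0,0,0,0,20,0,0,0,0,-20,0,50,0,0,0,40,-50,0,80,0,0,0,80,-90,0,110,0,0,0,100,-90,0,110,0,0,0,100]'
python3 - <<'E'
from h import *
a=bot.camera("scene")
cv2.imwrite("pics/j.png",cv2.resize(a[130:290,160:320],(560,560),interpolation=cv2.INTER_CUBIC))
for cam in("scene","top"):
    if cam=="top":bot.camera(cam)
    for r in bot.spot_point(cam,"nut_mid")[:2]: print(cam,r["uv"],r["confidence"],at(cam,r["uv"],.03))
    for r in bot.spot_point(cam,"nut")[:2]: print(cam,r["uv"],r["confidence"],at(cam,r["uv"],.03))
print(bot.get_obs()["eef_pos"])
E
```

```text
clock: 13.52
eef_pos: [0.4449, -0.0267, 0.2068]
tool_rot: [0.033, 0.999, -0.0, 0.001]
ft_force: [0.1, -0.5, 0.6]
grip_width: 0.0481
grasp_force: 0.0
scene [240.8, 226.3] 0.66 [ 0.57246644 -0.02293304  0.03      ]
scene [255.3, 217.2] 0.92 [ 0.5261819  -0.03375819  0.03      ]
scene [222.3, 237.6] 0.21 [ 0.62778566 -0.0107942   0.03      ]
top [132.0, 200.0] 0.41 [0.45644233 0.22841008 0.03      ]
[ 0.44804082 -0.02667739  0.20185384]
```

View pics/j.png

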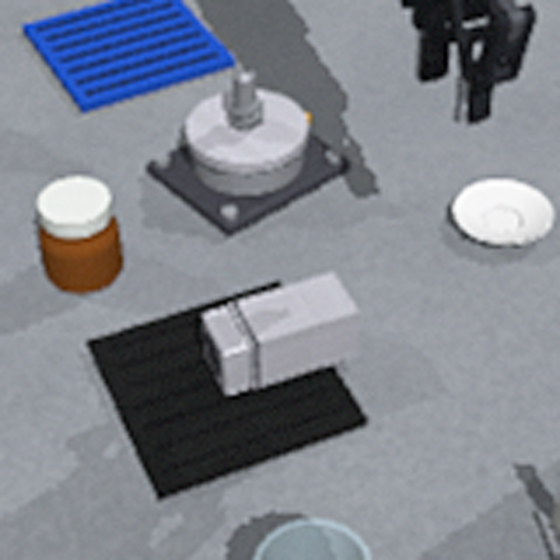

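The nut lies on its side on the mat, its open end towards the robot (crop (345,292)) and its top end at (225,350). I measure its middle.

Run:
```python
from h import *
C=[(203,315),(334,273),(358,312),(246,346)]
W=np.array([at("scene",(160+u/3.5,130+v/3.5),.052)[:2] for u,v in C]);print(W.round(4),W.mean(0))
for x in(.572,.578,.584):
    ax=np.array([.998,-.066]);n=np.array([.066,.998]);m=np.array([x,-.0275])
    print(x,[((px("scene",[*(m+a*50e-3*ax+b*22e-3*n),.052])-[160,130])*3.5).round().tolist() for a,b in((1,-1),(-1,-1),(-1,1),(1,1))])
o=bot.get_obs();print(o["eef_pos"],o["tool_rot"])
```

```text
[[ 6.202e-01 -4.850e-02]
 [ 5.211e-01 -4.250e-02]
 [ 5.257e-01 -1.000e-04]
 [ 6.073e-01 -7.900e-03]] [ 0.56858188 -0.02472856]
0.572 [[200.0, 311.0], [332.0, 270.0], [359.0, 309.0], [224.0, 353.0]]
0.578 [[192.0, 314.0], [325.0, 272.0], [352.0, 312.0], [215.0, 357.0]]
0.584 [[184.0, 317.0], [317.0, 275.0], [344.0, 315.0], [207.0, 360.0]]
[ 0.44804082 -0.02667739  0.20185384] [ 3.28665143e-02  9.99459479e-01  3.44250438e-05 -7.35950010e-04]
```

```bash
python3 -m inch '[35,0,-10,0,0,0,100,70,0,-30,0,0,0,100,100,1,-60,0,0,0,100,122,1,-80,0,0,0,100,122,1,-80,0,0,0,100]'
```

```text
clock: 14.23
eef_pos: [0.5706, -0.0254, 0.1147]
tool_rot: [0.033, 0.999, 0.0, -0.005]
ft_force: [-0.5, -0.9, -0.1]
grip_width: 0.0856
grasp_force: 0.0
```

```bash
python3 -m inch '[0,0,-25,0,0,0,100,0,0,-50,0,0,0,100,0,0,-70,0,0,0,100,0,0,-82,0,0,0,100,0,0,-86,0,0,0,100,0,0,-86,0,0,0,100,0,0,-86,0,0,0,100]'
```

```text
clock: 14.82
eef_pos: [0.5699, -0.0257, 0.037]
tool_rot: [0.033, 0.999, -0.0, -0.0]
ft_force: [-0.9, -0.0, 0.6]
grip_width: 0.0856
grasp_force: 0.0
```

```bash
python3 -m inch '[0,0,0,0,0,0,70,0,0,0,0,0,0,50,0,0,0,0,0,0,35,0,0,0,0,0,0,20,0,0,0,0,0,0,20,0,0,0,0,0,0,20]'
```

```text
clock: 15.32
eef_pos: [0.5708, -0.0259, 0.0384]
tool_rot: [0.033, 0.999, -0.0, 0.001]
ft_force: [-0.6, -0.6, 5.6]
grip_width: 0.0433
grasp_force: 63.3
```

```bash
python3 -m inch '[0,0,5,0,0,0,20,0,0,20,0,0,0,20,0,0,45,0,0,0,20,0,0,70,0,0,0,20,0,0,95,0,0,0,20,0,0,110,0,0,0,20,0,0,110,0,0,0,20]'
python3 - <<'E'
from h import *
from scipy.spatial.transform import Rotation as R
a=bot.camera("scene");b=bot.camera("top")
A=cv2.resize(a[140:240,180:300],(440,366),interpolation=cv2.INTER_CUBIC)
B=cv2.resize(a[245:325,300:390],(360,320),interpolation=cv2.INTER_CUBIC)
cv2.imwrite("pics/k.png",np.hstack([A[:320],B]))
# cradle wireframe fit check: seats corners etc
o=bot.get_obs();print(o["eef_pos"],o["ft_force"],o["ft_torque"],R.from_quat(o["tool_rot"]).as_matrix().round(3).tolist())
for r in bot.spot_point("scene","nut_mid")[:2]: print(r["uv"],r["confidence"],at("scene",r["uv"],.145))
for r in bot.spot_point("scene","nut")[:2]: print(r["uv"],r["confidence"],at("scene",r["uv"],.145))
for cam in("scene","top"):
  for n,z in (("bed",.03),("cradle",0)):
    for r in bot.spot_point(cam,n)[:3]: print(cam,n,r["uv"],round(r["confidence"],2),at(cam,r["uv"],z).round(4))
E
```

```text
clock: 15.9
eef_pos: [0.5717, -0.0257, 0.1507]
tool_rot: [0.033, 0.999, 0.0, 0.003]
ft_force: [1.1, 0.2, -2.8]
grip_width: 0.0431
grasp_force: 62.6
[ 0.56941985 -0.0256137   0.14673448] [-0.10227919  0.57515444 -3.02622808] [-0.06412459  0.07961204  0.02873154] [[-0.998, 0.066, -0.0], [0.066, 0.998, 0.0], [0.0, 0.0, -1.0]]
[240.3, 193.4] 0.98 [ 0.5764295  -0.01268897  0.145     ]
[256.3, 186.2] 0.6 [ 0.53309701 -0.01762044  0.145     ]
scene bed [409.8, 260.7] 0.74 [0.2899 0.2546 0.03  ]
scene bed [343.2, 282.1] 0.72 [0.4578 0.2283 0.03  ]
scene cradle [343.4, 289.9] 0.72 [ 0.4524  0.2295 -0.    ]
scene cradle [404.3, 270.8] 0.7 [0.2975 0.2558 0.    ]
top bed [122.4, 263.8] 0.88 [0.2963 0.2483 0.03  ]
top bed [133.9, 199.7] 0.73 [0.4572 0.2236 0.03  ]
top cradle [136.3, 201.8] 0.95 [0.4533 0.2269 0.    ]
top cradle [125.8, 260.8] 0.55 [0.3003 0.2503 0.    ]
```

View pics/k.png

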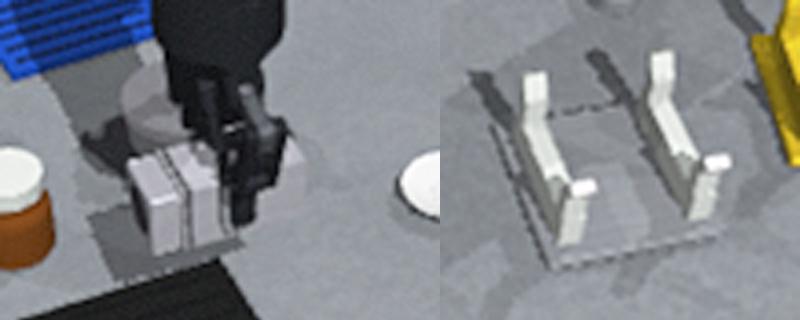

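The nut is held level near its middle (crop (215,200)). The cradle's four horn tips are at scene px (324,263), (355,259), (336,291) and (369,285). I compute the cradle pose from them.

Run:
```python
from h import *
from scipy.optimize import least_squares
C=np.array([(323.8,263.5),(355,259),(336,291.5),(369.2,285)])
W=np.array([at("scene",c,.06)[:2] for c in C]);print(W.round(4),W.mean(0).round(4))
print("x dir",[np.degrees(np.arctan2(*(W[a]-W[b])[::-1])).round(1) for a,b in((0,1),(2,3))],[np.linalg.norm(W[a]-W[b]).round(4) for a,b in((0,1),(2,3),(0,2),(1,3))])
# plate fit: scene crop corners (u,v)/4+(300,245): bottom vertex and left vertex, right
for u,v in((113,270),(50,125),(290,232)): print(at("scene",(300+u/4,245+v/4),.008)[:2].round(4))
for yaw in(-16.5,):
  for c in((.457,.2225),):
    t=np.radians(yaw);ex=np.array([np.cos(t),np.sin(t)]);ey=np.array([-ex[1],ex[0]])
    for cam,o,s in(("scene",(300,245),4),("top",(100,165),6)):
      print(cam,[((px(cam,[*(np.array(c)+a*.05*ex+b*.045*ey),.008])-o)*s).round().tolist() for a,b in((1,-1),(-1,-1),(-1,1),(1,1))])
```

```text
[[0.4817 0.1858]
 [0.4155 0.2083]
 [0.5027 0.2546]
 [0.4343 0.2746]] [0.4586 0.2308]
x dir [np.float64(-18.7), np.float64(-16.3)] [np.float64(0.0699), np.float64(0.0713), np.float64(0.0719), np.float64(0.0689)]
[0.5191 0.2619]
[0.4945 0.1716]
[0.4244 0.2887]
scene [[47.0, 115.0], [214.0, 85.0], [282.0, 217.0], [103.0, 253.0]]
top [[356.0, 130.0], [286.0, 351.0], [88.0, 293.0], [159.0, 73.0]]
```

```bash
python3 -m inch '[-10,20,0,0,0,-0.04,20,-25,55,0,0,0,-0.08,20,-40,92,0,0,0,-0.12,20,-56,129,0,0,0,-0.16,20,-72,166,0,0,0,-0.2,20,-88,203,0,0,0,-0.227,20,-102,235,0,0,0,-0.227,20,-111,254,0,0,0,-0.227,20]'; python3 -m inch '[0,0,0,0,0,0,20,0,0,-20,0,0,0,20,0,0,-40,0,0,0,20,0,0,-50,0,0,0,20,0,0,-50,0,0,0,20,0,0,-50,0,0,0,20]'
python3 - <<'E'
from h import *
from scipy.spatial.transform import Rotation as R
a=bot.camera("scene");b=bot.camera("top")
A=cv2.resize(a[215:325,295:395],(400,440),interpolation=cv2.INTER_CUBIC)
B=cv2.resize(b[150:260,80:180],(400,440),interpolation=cv2.INTER_CUBIC)
cv2.imwrite("pics/l.png",np.hstack([A,B]))
o=bot.get_obs();M=R.from_quat(o["tool_rot"]).as_matrix();print(o["eef_pos"],M.round(3).tolist(),np.degrees(np.arctan2(M[1,1],M[0,1])))
E
```

```text
clock: 16.97
eef_pos: [0.4568, 0.2313, 0.1466]
tool_rot: [0.144, 0.99, 0.0, -0.001]
ft_force: [-0.1, -0.2, -2.6]
grip_width: 0.0434
grasp_force: 62.7
clock: 17.47
eef_pos: [0.4584, 0.2275, 0.0964]
tool_rot: [0.146, 0.989, -0.001, -0.001]
ft_force: [-0.4, 0.5, -1.8]
grip_width: 0.0433
grasp_force: 62.8
[0.45962307 0.22823264 0.09785506] [[-0.957, 0.289, 0.001], [0.289, 0.957, 0.001], [-0.001, 0.001, -1.0]] 73.1785401983235
```

View pics/l.png

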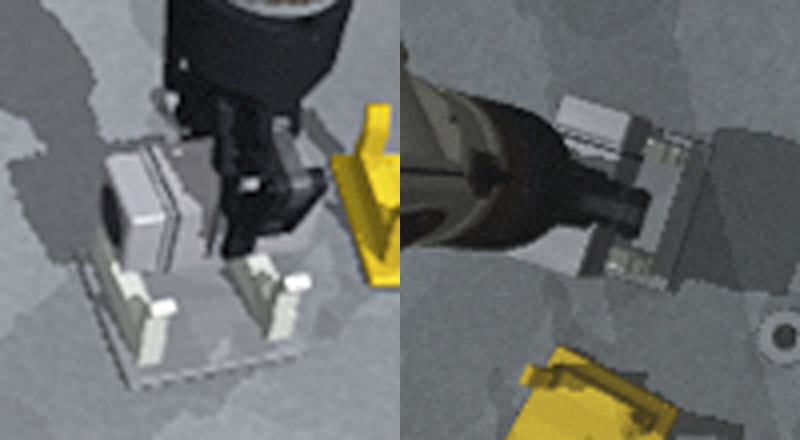

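The nut hangs above the cradle, square to it and between the horns (scene crop tips at (165,307) and (295,282)). I go down gently and watch the force.

```bash
python3 -m inch '[0,0,-5,0,0,0,20,0,0,-10,0,0,0,20,0,0,-14,0,0,0,20,0,0,-18,0,0,0,20,0,0,-18,0,0,0,20,0,0,-18,0,0,0,20]'
```

```text
clock: 18.07
eef_pos: [0.4584, 0.2281, 0.0786]
tool_rot: [0.146, 0.989, -0.0, -0.0]
ft_force: [0.5, -0.6, -2.2]
grip_width: 0.0432
grasp_force: 62.8
```

```bash
python3 -m inch '[0,0,-4,0,0,0,20,0,0,-8,0,0,0,20,0,0,-11,0,0,0,20,0,0,-11,0,0,0,20]'
```

```text
clock: 18.4
eef_pos: [0.4581, 0.228, 0.0672]
tool_rot: [0.146, 0.989, -0.0, -0.001]
ft_force: [-0.1, 0.5, -2.3]
grip_width: 0.0434
grasp_force: 62.8
```

```bash
python3 -m inch '[0,0,-2,0,0,0,20,0,0,-4,0,0,0,20,0,0,-5,0,0,0,20,0,0,-5,0,0,0,20]'
```

```text
clock: 18.73
eef_pos: [0.4586, 0.2282, 0.0628]
tool_rot: [0.146, 0.989, -0.0, -0.0]
ft_force: [-0.4, 0.1, -1.2]
grip_width: 0.0434
grasp_force: 62.8
```

```bash
python3 -m inch '[0,0,-1,0,0,0,20,0,0,-2,0,0,0,20,0,0,-2,0,0,0,20]'
```

```text
clock: 18.98
eef_pos: [0.4587, 0.2283, 0.0609]
tool_rot: [0.146, 0.989, -0.0, -0.0]
ft_force: [-0.1, -0.3, -2.1]
grip_width: 0.0434
grasp_force: 62.8
```

```bash
python3 -m inch '[0,0,-1,0,0,0,20,0,0,-2,0,0,0,20,0,0,-2,0,0,0,20]'
```

```text
clock: 19.23
eef_pos: [0.4588, 0.2284, 0.0604]
tool_rot: [0.146, 0.989, 0.0, 0.0]
ft_force: [-2.9, -1.2, 7.7]
grip_width: 0.0433
grasp_force: 63.9
```

Seated at the expected height (TCP 0.0604). I release it and rise straight up.

```bash
python3 -m inch '[0,0,0.5,0,0,0,55,0,0,0.5,0,0,0,62,0,0,0.5,0,0,0,75,0,0,0.5,0,0,0,90,0,0,0.5,0,0,0,100,0,0,0.5,0,0,0,100,0,0,0.5,0,0,0,100]' && python3 -m inch '[0,0,10,0,0,0,100,0,0,30,0,0,0,100,0,0,60,0,0,0,100,0,0,95,0,0,0,100,0,0,130,0,0,0,100,-40,0,140,0,0,0,100,-80,-30,140,0,0,0,100,-80,-60,140,0,0,0,100]' && python3 -m inch '[0,-40,0,0,0,0,100,0,-80,0,0,0,0,100,0,-120,0,0,0,0,100,0,-150,0,0,0,0,100,0,-150,0,0,0,0,100,0,-150,0,0,0,0,100]'
python3 - <<'E'
from h import *
for cam in("scene","top"):
    b=bot.camera(cam)
    for n in("nut_mid","nut"):
        for r in bot.spot_point(cam,n)[:2]: print(cam,n,r["uv"],round(r["confidence"],2),at(cam,r["uv"],.052).round(4))
    for r in bot.silhouettes(cam,"nut")[:1]:
        print(cam,[np.round(x,1) for x in cv2.minAreaRect(np.argwhere(r["mask"])[:,::-1].astype(np.float32))])
t=np.radians(-16.8);ex=np.array([np.cos(t),np.sin(t)]);ey=np.array([-ex[1],ex[0]]);m=np.array([.459,.2285])
P=np.array([px("top",[*(m+a*.05*ex+b*.022*ey),z]) for a in(1,-1) for b in(1,-1) for z in(.03,.074)],np.float32)
print("expected top",cv2.minAreaRect(P))
P=np.array([px("scene",[*(m+a*.05*ex+b*.022*ey),z]) for a in(1,-1) for b in(1,-1) for z in(.03,.074)],np.float32)
print("expected scene",cv2.minAreaRect(P))
o=bot.get_obs();print(o["clock"],o["ft_force"],o["grip_width"])
E
```

```text
clock: 19.82
eef_pos: [0.4587, 0.2283, 0.0594]
tool_rot: [0.146, 0.989, -0.0, -0.0]
ft_force: [0.8, 0.2, -0.7]
grip_width: 0.0857
grasp_force: 0.0
clock: 20.48
eef_pos: [0.3753, 0.1692, 0.201]
tool_rot: [0.143, 0.99, 0.001, -0.0]
ft_force: [-0.8, -1.7, -1.8]
grip_width: 0.0855
grasp_force: 0.0
clock: 20.98
eef_pos: [0.3788, 0.0169, 0.2004]
tool_rot: [0.148, 0.989, 0.0, 0.001]
ft_force: [0.4, -0.3, 0.3]
grip_width: 0.0852
grasp_force: 0.0
scene nut_mid [342.6, 278.0] 0.67 [0.4656 0.2308 0.052 ]
scene nut [362.6, 272.4] 0.76 [0.4196 0.2397 0.052 ]
scene [array([343.7, 276.5]), array([30.2, 54.9]), np.float64(79.7)]
top nut_mid [134.9, 196.9] 0.87 [0.463  0.2141 0.052 ]
top nut [122.2, 216.2] 0.74 [0.4152 0.2443 0.052 ]
top [array([131.9, 192.6]), array([23.2, 31.6]), np.float64(21.8)]
expected top ((128.5792236328125, 198.93658447265625), (23.677717208862305, 41.93232727050781), 18.0672664642334)
expected scene ((345.1523742675781, 275.6964111328125), (30.563446044921875, 56.197044372558594), 79.3174057006836)
21.3833 [-0.03581458  0.04724426 -0.68716149] 0.08549058506734095
```

```bash
python3 -c "
from workcell import bot
print(bot.job_done())"
```

```text
the job is handed in; nothing more can be done
None
```

The nut was unscrewed without forcing, stood against the mat's near edge, tipped onto the mat and laid in the white cradle. The last check puts it about 3 mm off centre lengthwise and seated at the right height. I handed the job in at about 21 s, with neither the beaker nor the amber jar touched; the judging result was not shown.

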